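Clip and gauge the specimen slides

TASK

Check the height of every specimen slide that is out on the left of the bench, one after another in the order blue, amber, white (one of them may be missing): lay the slide in the station's seat with its specimen under the gauge, swing the red-tabbed spring clip onto its edge, press the gauge down until its foot rests on the specimen and let it rise again, then swing the clip clear and lay the slide flat in the white tray. Leave the clip clear and the gauge up at the end, and do not tip over the jar, the bottle or the cup.

Things in the scene. Friction and masses are not known exactly. Their poses are not given: they have to be found in the camera images.
- station: Fixed measuring station: beige base plate 220 x 150 x 20 mm (station x -85 to 135, y -60 to 90 mm) with slide seat, red-tabbed spring clip and gauge. Origin on the table under the middle of the seat, z up; x runs from the seat's open front (robot's side) to the white gauge column, y to the left. Column: x 100 to 130, y -30 to 30 mm, 175 mm tall. The deck (plate top) is 20 mm above the table
- head (a point): Middle of the underside of the blue gauge head, at the plunger (station x = 45 mm), 76 mm above the deck. The head is 34 mm wide (y) and 16 mm thick and runs from x = 28 mm back to the column. Slides therefore go in from the front, low beneath the raised gauge foot
- seat (a point): Middle of the slide seat, on the deck; axes as the station's. A seated slide has its origin here (2.5 mm play) and its axes along these: grip at the front (-x), specimen under the gauge foot (+x). Steel rails 5 mm high at y = -22.5 mm (whole length) and y = +22.5 mm (only x 15 to 73 mm), end stop at x = +72.5 mm, front open
- clip_pivot (a point): The clip's pivot screw (axis vertical), on the +y side of the seat at station x = -30, y = +66 mm, 16 mm above the deck
- clip (a joint): Angle of the spring clip about its pivot screw, rad, -0.6 to 1.7, growing anticlockwise seen from above. 0: arm points along the station's -x, clear of the slide (below 0.4 is clear); 1.57: arm points along -y and its tip presses on the slide's edge. Stays where left (0.03 N m friction). Arm 52 mm long, 12 mm wide, 12 to 15 mm above the deck
- clip_tab (a point): Centre of the top of the clip's red upright round tab, 12 mm diameter, on the arm 24 mm from the pivot, from 12 to 52 mm above the deck. Pinch or push it along its arc about the pivot
- clip_tip: Black ball (radius 6 mm, origin at its centre) under the clip's free end, 52 mm from the pivot, on a short upright spring (up to 6 mm): it rides up 1.5 mm onto the slide's edge and presses on it with about 3 N
- gauge (a joint): Travel of the gauge plunger downwards from its raised rest, m, 0 to 0.05. Foot's height above the deck = 62 mm minus this. A spring (2.3 N at the top, 50 N/m) lifts it back when let go. Resting on the specimen it reads 0.044 (blue), 0.039 (amber), 0.034 (white)
- gauge_foot: Steel foot of the plunger, 12 mm diameter; origin at the centre of its underside, at station x = 45, y = 0 mm
- gauge_knob (a point): Centre of the top face of the black round plunger knob, 28 mm diameter, 95 mm above the foot's underside (177 mm above the table at rest). Press it straight down from above
- tray: Fixed white collecting tray 190 (x) x 220 (y) mm, walls 4 mm thick and 14 mm high, floor about 4 mm thick; origin at the middle of its underside. Holds three slides side by side, long sides along its x
- slide_blue: Loose slide with the blue specimen, 105 to 210 g; may be absent. Aluminium plate 140 (x) x 40 (y) x 6 mm; origin at the middle of its underside, z up. Black upright grip 28 (x) x 16 (y) mm at x = -52 mm, 6 to 38 mm above the underside. Blue block 24 x 24 mm at x = +45 mm, its top 18 mm above the underside. Starts on the table at the left, grip towards the robot
- slide_amber: Loose slide with the amber specimen, 105 to 210 g; may be absent. Aluminium plate 140 (x) x 40 (y) x 6 mm; origin at the middle of its underside, z up. Black upright grip 28 (x) x 16 (y) mm at x = -52 mm, 6 to 38 mm above the underside. Amber block 24 x 24 mm at x = +45 mm, its top 23 mm above the underside. Starts on the table at the left, grip towards the robot
- slide_white: Loose slide with the white specimen, 105 to 210 g; may be absent. Aluminium plate 140 (x) x 40 (y) x 6 mm; origin at the middle of its underside, z up. Black upright grip 28 (x) x 16 (y) mm at x = -52 mm, 6 to 38 mm above the underside. White block 24 x 24 mm at x = +45 mm, its top 28 mm above the underside. Starts on the table at the left, grip towards the robot
- jar: Bystander: small amber glass jar, origin at the middle of its underside
- flask: Bystander: white bottle with red cap, origin at the middle of its underside
- beaker: Bystander: white cup, origin at the middle of its underside
There are look-alikes about, which are no part of the job. Leave any brown or yellow look-alike of the slide_blue alone.

How it is judged:
On the way, in this order (a step that is already met when the one before it is completed fails the run):
1. the blue slide lies in the seat with the clip swung onto its edge, the gauge foot off it (x of slide_blue in the frame of seat between -0.012 and 0.012 m and y of slide_blue in the frame of seat between -0.012 and 0.012 m and z of slide_blue in the frame of seat below 0.004 m and angle between slide_blue's own z axis and vertical below 0.08 rad and contact force between clip_tip and slide_blue above 0.5 N and contact force between gauge_foot and slide_blue below 0.1 N), for 0.2 s.
2. with the blue slide clipped, the gauge foot is pressed onto its specimen (x of slide_blue in the frame of seat between -0.012 and 0.012 m and y of slide_blue in the frame of seat between -0.012 and 0.012 m and z of slide_blue in the frame of seat below 0.004 m and angle between slide_blue's own z axis and vertical below 0.08 rad and contact force between clip_tip and slide_blue above 0.5 N and contact force between gauge_foot and slide_blue above 1 N), for 0.2 s.
3. the gauge foot is up and the clip swung clear (tip over 10 mm outside the edge) while the blue slide still lies in the seat (x of slide_blue in the frame of seat between -0.016 and 0.016 m and y of slide_blue in the frame of seat between -0.016 and 0.016 m and z of slide_blue in the frame of seat below 0.004 m and angle between slide_blue's own z axis and vertical below 0.08 rad and contact force between gauge_foot and slide_blue below 0.1 N and y of clip_tip in the frame of slide_blue above 0.03 m), for 0.2 s.
4. the amber slide lies in the seat with the clip swung onto its edge, the gauge foot off it (x of slide_amber in the frame of seat between -0.012 and 0.012 m and y of slide_amber in the frame of seat between -0.012 and 0.012 m and z of slide_amber in the frame of seat below 0.004 m and angle between slide_amber's own z axis and vertical below 0.08 rad and contact force between clip_tip and slide_amber above 0.5 N and contact force between gauge_foot and slide_amber below 0.1 N), for 0.2 s.
5. with the amber slide clipped, the gauge foot is pressed onto its specimen (x of slide_amber in the frame of seat between -0.012 and 0.012 m and y of slide_amber in the frame of seat between -0.012 and 0.012 m and z of slide_amber in the frame of seat below 0.004 m and angle between slide_amber's own z axis and vertical below 0.08 rad and contact force between clip_tip and slide_amber above 0.5 N and contact force between gauge_foot and slide_amber above 1 N), for 0.2 s.
6. the gauge foot is up and the clip swung clear (tip over 10 mm outside the edge) while the amber slide still lies in the seat (x of slide_amber in the frame of seat between -0.016 and 0.016 m and y of slide_amber in the frame of seat between -0.016 and 0.016 m and z of slide_amber in the frame of seat below 0.004 m and angle between slide_amber's own z axis and vertical below 0.08 rad and contact force between gauge_foot and slide_amber below 0.1 N and y of clip_tip in the frame of slide_amber above 0.03 m), for 0.2 s.
7. the white slide lies in the seat with the clip swung onto its edge, the gauge foot off it (x of slide_white in the frame of seat between -0.012 and 0.012 m and y of slide_white in the frame of seat between -0.012 and 0.012 m and z of slide_white in the frame of seat below 0.004 m and angle between slide_white's own z axis and vertical below 0.08 rad and contact force between clip_tip and slide_white above 0.5 N and contact force between gauge_foot and slide_white below 0.1 N), for 0.2 s.
8. with the white slide clipped, the gauge foot is pressed onto its specimen (x of slide_white in the frame of seat between -0.012 and 0.012 m and y of slide_white in the frame of seat between -0.012 and 0.012 m and z of slide_white in the frame of seat below 0.004 m and angle between slide_white's own z axis and vertical below 0.08 rad and contact force between clip_tip and slide_white above 0.5 N and contact force between gauge_foot and slide_white above 1 N), for 0.2 s.
9. the gauge foot is up and the clip swung clear (tip over 10 mm outside the edge) while the white slide still lies in the seat (x of slide_white in the frame of seat between -0.016 and 0.016 m and y of slide_white in the frame of seat between -0.016 and 0.016 m and z of slide_white in the frame of seat below 0.004 m and angle between slide_white's own z axis and vertical below 0.08 rad and contact force between gauge_foot and slide_white below 0.1 N and y of clip_tip in the frame of slide_white above 0.03 m), for 0.2 s.
At the end, for the whole second after the job is handed in: Every slide present lies flat (within 0.08 rad) and at rest in the tray, its origin within 50 mm in x and 100 mm in y of the tray's middle and under 10 mm above its underside; the clip is clear (joint below 0.45 rad) and the gauge up (joint below 6 mm) (x of slide_blue in the frame of tray between -0.05 and 0.05 m and y of slide_blue in the frame of tray between -0.1 and 0.1 m and z of each of slide_blue, slide_amber, slide_white in the frame of tray below 0.01 m and angle between each of slide_blue, slide_amber, slide_white's own z axis and vertical below 0.08 rad and linear speed of each of slide_blue, slide_amber, slide_white below 0.02 m/s and x of slide_amber in the frame of tray between -0.05 and 0.05 m and y of slide_amber in the frame of tray between -0.1 and 0.1 m and x of slide_white in the frame of tray between -0.05 and 0.05 m and y of slide_white in the frame of tray between -0.1 and 0.1 m and value of joint clip below 0.45 rad and value of joint gauge below 0.006 m); the robot touches nothing.
It fails at once if the small amber glass jar is tipped over (angle between jar's own z axis and vertical above 0.6 rad).
It fails at once if the white bottle with red cap is tipped over (angle between flask's own z axis and vertical above 0.6 rad).
It fails at once if the white cup is tipped over (angle between beaker's own z axis and vertical above 0.6 rad).
Of slide_blue, slide_amber, slide_white only 2 to 3 are there at a start; the rules pass over those that are not, and their reading is None.
At some moment in a run one of slide_blue, slide_amber, slide_white may be knocked a few centimetres aside while the robot is not near it.
Once in a run the grip may slacken for a moment while it holds something.
It also fails if it takes over 210 s, if anything falls off the work surface, if the arm or the gripper's body presses on something with over 40 N, if the wrist force passes 120 N, or if a joint passes its speed limit or range.

ROBOT

A 6-joint arm with a two-finger parallel gripper is mounted at the origin on the work surface. World frame = base frame: x ahead of the robot, y to its left, z up, the work surface at z = 0. Lengths are in m, angles in rad, forces in N, time in s.
With the tool pointing down it reaches from about 0.325 to 0.925 m from the base axis. Payload 3.1 kg.
Tool frame: the origin (TCP) lies at the very end of the fingers, on their centre line; the grasp point (between the pads) lies hold_point_z behind it (hold_point_z is the distance from the TCP to the grasp point, in m); z points along the fingers, y is the line along which they close (so a half turn about z gives the same grasp; the last joint's range is limited). The gripper opens to 85 mm and grips with 20 to 120 N. Pads are 22 mm wide; open, the fingers measure 114 mm over their backs; the gripper's body (76 mm by 85 mm) begins 54 mm behind the grasp point. The pads swing forward as they close: fully open they stand 13 mm farther back than shut.
Start: joints at [-1.284, 0.217, 1.613, -0, 1.311, -0.112], TCP at [0.243, -0.576, 0.231] pointing down, gripper open.
Joint ranges: [-2.75, 2.75], [-0.78, 2.1], [0.31, 2.55], [-1.13, 4.27], [0.13, 2.63], [-2.58, 2.58]. Speed limits (rad/s): [2.79, 2.79, 3.14, 3.14, 3.14, 3.14].

INTERFACE

Orientations are given as [roll, pitch, yaw] about the fixed x, y, z axes, in that order (R = Rz(yaw) Ry(pitch) Rx(roll)).
In Python, from cell import * gives the robot as it stands. Calls block until the motion is done:
- move_pose(position, orientation): joint-space move of the TCP to a pose.
- move_l(position, ori=None, velocity=0.15, contact_N=None): straight line of the TCP; ori=None keeps the orientation; velocity is the mean speed in m/s. With contact_N (N) it stops when the force on the tool has changed by that much, and returns True; else False.
- move_j(angles): joint-space move.
- let_go() and grasp(force=None): open the fingers fully, or close them until they stop; force is the grip in N (None keeps the last).
- dwell(seconds).
- solve_ik(position, orientation): joint angles nearest the present ones, or None.
- state(): the state.
- read_camera(name): name is "scene" or "side" or "wrist"; returns a dict with "pixels" (480x640x3 uint8, red, green, blue), "camera_matrix" (3x3 intrinsics, pixels), "world_to_cam" (4x4, takes a point from world to camera coordinates); the wrist camera has in their place "hand_eye" (4x4, takes a point from camera to tool coordinates, whose origin is the TCP and whose axes are the flange's). Camera axes: x right, y down, z forward; pixel columns grow to the right and rows downward; lengths in m; the calibration is good to about 2 mm. A picture is of the moment at which its call begins: read the wrist's pose just before it. There is no depth.
A pose or a line that the arm cannot do raises Unreachable and nothing moves.
- finish_job(): hands the job in; it is judged then, once.
The state is a dict: "t": time; "q": joint angles; "joint_velocities": joint speeds; "joint_efforts": joint torques, N m; "ee_pos": TCP position; "tool_rot": TCP orientation; "contact_force": force on the tool from outside, world axes, zero at the start; "ft_torque": the same for the moment, N m; "grip_width": finger opening in m; "grasp_force": force on a finger pad.
Only numpy, scipy, OpenCV 4.12 (cv2) and the standard library are available. Lean on these libraries where they do the work, as an engineer would, in place of code of your own. Each camera call takes 0.05 s, during which the arm holds its last target. There are 200 camera calls.

## Working session

There is one attempt and no reset: what is moved stays moved. The work goes in short steps, each a Python script; the robot and the scene stay as the last script left them, time stands still between calls to the robot, and variables do not carry over. Pictures are saved under pics/ and viewed, at most 14 in all, crops included, and the job is handed in when it is done.

```bash
mkdir -p pics; ls
python3 - <<'E'
from cell import *
import cv2, numpy as np
np.set_printoptions(precision=4,suppress=True)
s=state(); print(s['t'],s['ee_pos'],s['tool_rot'],s['grip_width'])
import builtins
try: print('hold', hold_point_z)
except Exception as e: print(e)
for n in ('scene','side'):
    c=read_camera(n); cv2.imwrite(f'pics/{n}0.png',c['pixels'][:,:,::-1]); print(n,c['camera_matrix'],c['world_to_cam'])
    np.savez(f'{n}0.npz',**c)
c=read_camera('wrist'); print(c['hand_eye'],c['camera_matrix'])
E
```

```text
pics
0.0 [ 0.2425 -0.5752  0.23  ] [-3.1392 -0.0003  0.3988] 0.08534627476168595
hold 0.0187
scene [[547.4669   0.     317.3528]
 [  0.     547.4669 246.7284]
 [  0.       0.       1.    ]] [[ 0.2842  0.9587  0.0104 -0.1153]
 [ 0.8136 -0.2354 -0.5317 -0.3505]
 [-0.5073  0.1596 -0.8469  1.8618]
 [ 0.      0.      0.      1.    ]]
side [[460.7447   0.     309.8192]
 [  0.     460.7447 245.9623]
 [  0.       0.       1.    ]] [[-0.9057 -0.4235  0.0168  0.4039]
 [-0.292   0.5947 -0.749   0.2578]
 [ 0.3072 -0.6833 -0.6624  1.2044]
 [ 0.      0.      0.      1.    ]]
[[-0.0002 -0.9648 -0.2631  0.0663]
 [ 1.     -0.0001 -0.0003  0.0011]
 [ 0.0003 -0.2631  0.9648 -0.1425]
 [ 0.      0.      0.      1.    ]] [[405.4993   0.     314.4729]
 [  0.     405.4993 236.9192]
 [  0.       0.       1.    ]]
```

View pics/scene0.png

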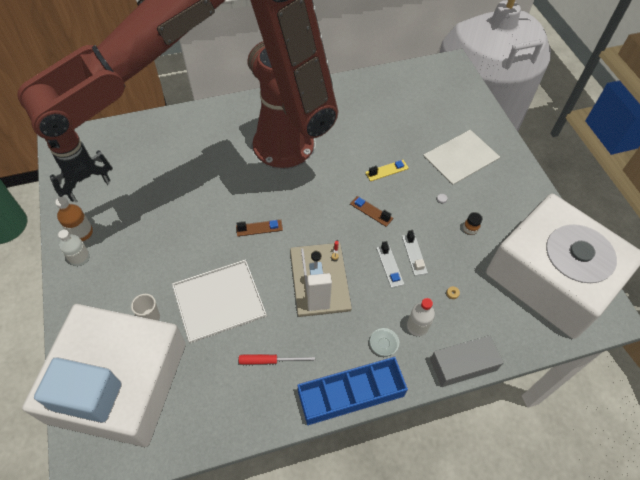

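View pics/side0.png

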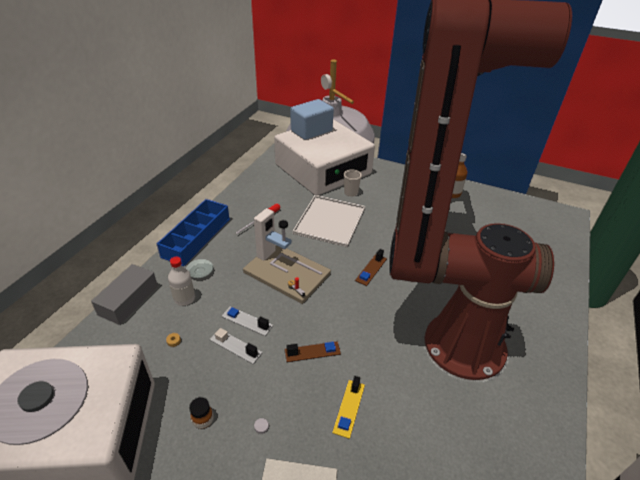

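Scene view: candidates for the slides are blue aluminium slide (scene block ~396,279, grip ~385,247; side 233,313), white aluminium slide (block ~420,265, grip ~410,236; side 221,336), brown look-alikes (260,228) and (371,210), and a yellow one (387,170). I choose the two aluminium ones; the amber slide seems absent. The station is at (320,280), the red tab at (337,243), the tray at (218,300), and the cup, bottle and jar at (145,306), (422,318) and (473,224).

```bash
cat > h.py <<'E'
import numpy as np, cv2
from scipy.spatial.transform import Rotation as R
np.set_printoptions(precision=4,suppress=True)
def load(n): return dict(np.load(n+'.npz'))
def ray(c,uv):
    """origin, direction (world) of a pixel; c has camera_matrix and cam_to_world"""
    T=c['c2w']; d=np.linalg.inv(c['camera_matrix'])@np.array([uv[0],uv[1],1.]); d=T[:3,:3]@d
    return T[:3,3],d/np.linalg.norm(d)
def plane(c,uv,z):
    o,d=ray(c,uv); return o+d*(z-o[2])/d[2]
def tri(*cu):
    A=np.zeros((3,3));b=np.zeros(3);rs=[ray(c,u) for c,u in cu]
    for o,d in rs:
        P=np.eye(3)-np.outer(d,d);A+=P;b+=P@o
    p=np.linalg.solve(A,b); return p,max(np.linalg.norm((np.eye(3)-np.outer(d,d))@(p-o)) for o,d in rs)
def fix(c,pose=None):
    if 'world_to_cam' in c: c['c2w']=np.linalg.inv(c['world_to_cam'])
    else:
        T=np.eye(4);T[:3,:3]=R.from_euler('xyz',pose[1]).as_matrix();T[:3,3]=pose[0];c['c2w']=T@c['hand_eye']
    return c
def proj(c,p):
    q=np.linalg.inv(c['c2w'])@np.append(p,1);q=c['camera_matrix']@q[:3];return q[:2]/q[2]
def hsv(c): return cv2.cvtColor(c['pixels'],cv2.COLOR_RGB2HSV)
RNG=dict(blue=((100,120,60),(125,255,255)),black=((0,0,0),(180,255,55)),red=((170,130,90),(180,255,255)),
 red2=((0,170,90),(8,255,255)),white=((0,0,185),(180,40,255)),beige=((10,40,90),(25,130,255)))
def blobs(c,col,box=None,minA=8):
    m=cv2.inRange(hsv(c),*map(np.array,RNG[col]))
    if col=='red': m|=cv2.inRange(hsv(c),*map(np.array,RNG['red2']))
    if box: 
        k=np.zeros_like(m);x0,y0,x1,y1=box;k[y0:y1,x0:x1]=255;m&=k
    cs,_=cv2.findContours(m,cv2.RETR_EXTERNAL,cv2.CHAIN_APPROX_NONE)
    cs=[k for k in cs if cv2.contourArea(k)>=minA];cs.sort(key=cv2.contourArea,reverse=True)
    return cs
def cen(k):
    m=cv2.moments(k);return np.array([m['m10'],m['m01']])/m['m00']
E
python3 - <<'E'
from h import *
S=fix(load('scene0'));D=fix(load('side0'))
B={'blueblk':('blue',(385,268,408,290),(222,303,243,322)),'bluegrip':('black',(375,238,395,258),(252,312,275,333)),
'whblk':('white',(410,257,430,274),(212,329,230,344)),'whgrip':('black',(402,228,418,244),(242,342,262,360)),
'tab':('red',(328,236,342,250),(288,273,302,290)),'knob':('black',(306,246,326,266),(272,216,292,238)),
'jar':('black',(462,208,486,230),(185,395,216,420)),'cap':('red',(418,294,436,312),(165,255,185,272))}
for n,(col,a,b) in B.items():
    ka=blobs(S,col,a,3);kb=blobs(D,col,b,3)
    if ka and kb:
        ua,ub=cen(ka[0]),cen(kb[0]);print(n,ua,ub,cv2.contourArea(ka[0]),cv2.contourArea(kb[0]),*tri((S,ua),(D,ub)))
    else: print(n,len(ka),len(kb))
for n,u in {'cup':(145,312),'pl1':(292,248),'pl3':(350,310),'pl4':(300,314)}.items(): print(n,plane(S,u,0.02))
for n,u in {'t1':(172,292),'t2':(250,262),'t3':(266,310),'t4':(188,338)}.items(): print(n,plane(S,u,0.014))
a=S['pixels'][180:340,230:450,::-1];b=D['pixels'][200:370,190:350,::-1]
cv2.imwrite('pics/crop1.png',np.hstack([cv2.resize(a,(440,320),interpolation=2),cv2.resize(b,(320,320),interpolation=2)]))
E
```

```text
blueblk [394.7738 276.873 ] [232.6211 312.1994] 42.0 58.5 [0.596  0.1768 0.0106] 0.0005158040270813228
bluegrip [384.4704 247.3222] [262.8981 323.1   ] 45.0 90.0 [0.4987 0.1801 0.0201] 0.0007525542026808944
whblk [417.434  260.7484] [220.2634 332.3498] 79.5 40.5 [0.576  0.2565 0.0281] 0.004997169999467744
whgrip [410.1254 236.1577] [251.3283 350.2003] 46.5 99.0 [0.4825 0.2679 0.0197] 0.000585099854442776
tab [335.5152 245.2424] [296.3238 281.6286] 5.5 17.5 [0.4718 0.0349 0.0549] 0.0005022034052639869
knob [315.6094 255.9731] [283.   224.14] 49.5 50.0 [ 0.5562 -0.0511  0.1689] 0.00021532578762304474
jar [474.1396 219.1477] [199.4241 407.5121] 123.0 303.0 [0.4954 0.4644 0.0486] 0.0006448450429846042
cap [426.3862 303.5397] [175.0211 261.1667] 63.0 71.0 [0.7546 0.1839 0.1427] 0.000747438973009441
cup [ 0.512  -0.5248  0.02  ]
pl1 [ 0.4242 -0.0838  0.02  ]
pl3 [0.6635 0.0173 0.02  ]
pl4 [ 0.6366 -0.1184  0.02  ]
t1 [ 0.4677 -0.4455  0.014 ]
t2 [ 0.433  -0.2131  0.014 ]
t3 [ 0.5959 -0.2048  0.014 ]
t4 [ 0.6179 -0.4251  0.014 ]
```

View pics/crop1.png

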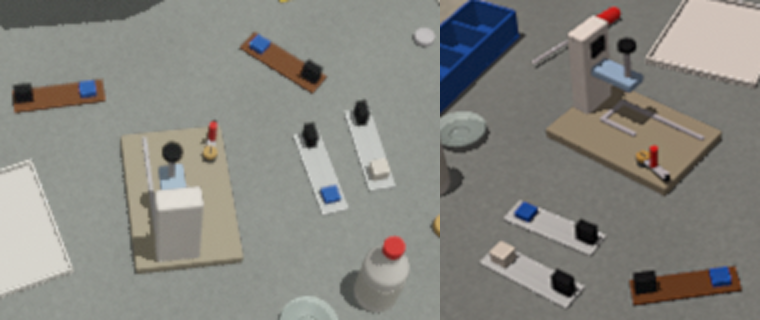

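The crop confirms it: two aluminium slides, one with a blue block (crop 330,195) and one with a white block (378,170), grips towards the robot. No amber slide is present. The clip arm points to the front, so it is clear. Next I look from near with the wrist camera.

```bash
cat > r.py <<'E'
from cell import *
from h import *
def D(yaw): return [np.pi,0,yaw]
def ang(a): return (a+np.pi)%(2*np.pi)-np.pi
def wrist(name):
    s=state(); p=(np.array(s['ee_pos']),np.array(s['tool_rot'])); c=dict(read_camera('wrist'))
    fix(c,p); np.savez(name+'.npz',**c); cv2.imwrite(f'pics/{name}.png',c['pixels'][:,:,::-1]); return c
def over(xy,h,yaw,name):
    """wrist camera straight above xy, TCP height h"""
    move_pose([xy[0]-.066*np.cos(yaw),xy[1]-.066*np.sin(yaw),h],D(yaw)); dwell(.2); return wrist(name)
E
python3 - <<'E'
from r import *
p=state()['ee_pos'];move_l([p[0],p[1],.34],velocity=.25)
for xy,h,yaw,n in [((.52,-.32),.36,-.16,'tr1'),((.52,-.04),.30,-.16,'st1'),((.47,.03),.25,-.16,'st2'),((.50,.18),.25,-.03,'sl1'),((.49,.265),.25,-.03,'sl2')]:
    try: over(xy,h,yaw,n); print(n,state()['t'],state()['ee_pos'],state()['q'][5])
    except Unreachable as e: print(n,e)
im=[cv2.imread(f'pics/{n}.png') for n in ('tr1','st1','st2','sl1')]
im=[cv2.resize(i,(400,300),interpolation=cv2.INTER_AREA) for i in im]
cv2.imwrite('pics/m1.png',np.vstack([np.hstack(im[:2]),np.hstack(im[2:])]))
E
```

```text
tr1 2.2667 [ 0.4544 -0.3103  0.3598] 1.0055461852765966
st1 3.625 [ 0.4552 -0.0305  0.3003] 1.511742615922838
st2 4.3583 [0.4061 0.0398 0.2511] 1.6575355501613294
sl1 5.2417 [0.4342 0.1808 0.2501] 1.8483806613257943
sl2 5.925 [0.4243 0.266  0.25  ] 2.022469408465588
```

View pics/m1.png

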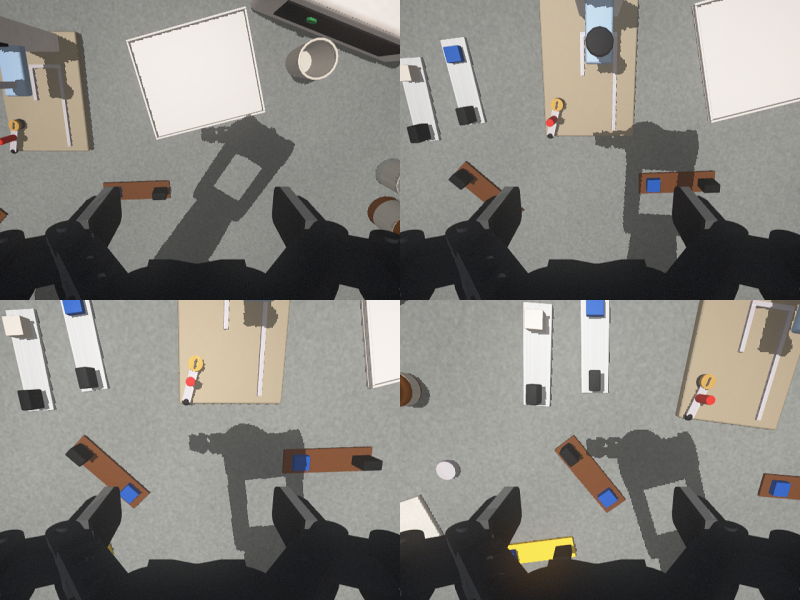

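Wrist views: the tray is fully seen in tr1. In st1 and st2 the station shows its front corners, the long right rail, the short left rail, gold screw and red tab, and the arm points to the front. In sl1 both slides lie straight, with the grips at about (595,380) and (534,392) in the montage. Now the numbers.

```bash
cat > meas.py <<'E'
from h import *
W={n:load(n) for n in ('tr1','st1','st2','sl1','sl2')}
S=fix(load('scene0'));D=fix(load('side0'))
def near(c,col,uv,minA=20,r=60):
    ks=[k for k in blobs(c,col,(0,0,640,330),minA) if np.linalg.norm(cen(k)-uv)<r]
    return min(ks,key=lambda k:np.linalg.norm(cen(k)-uv)) if ks else None
RNG['black']=((0,0,0),(180,255,62))
g={'blue':(.4987,.180,.038),'white':(.4825,.268,.038)}
b={'blue':(.596,.177,.018),'white':(.576,.2565,.028)}
P={}
for s in g:
    for what,pp,col in (('grip',g[s],'black'),('blk',b[s],'blue' if s=='blue' else 'white')):
        cu=[]
        for n in ('sl1','sl2'):
            k=near(W[n],col,proj(W[n],pp)) if what=='grip' or s=='blue' else None
            if k is not None: cu.append((W[n],cen(k))); print(s,what,n,cen(k),cv2.contourArea(k),plane(W[n],cen(k),pp[2]))
        if len(cu)>1: print('   tri',*tri(*cu))
cu=[]
for n in ('st1','st2','sl1','sl2'):
    k=near(W[n],'red',proj(W[n],(.471,.034,.072)))
    if k is not None: cu.append((W[n],cen(k)));print('tab',n,cen(k),cv2.contourArea(k),plane(W[n],cen(k),.072))
print('tab tri',*tri(*cu))
RNG['gold']=((15,120,120),(30,255,255));cu=[]
for n in ('st1','st2','sl1','sl2','tr1'):
    k=near(W[n],'gold',proj(W[n],(.49,.026,.036)))
    if k is not None: cu.append((W[n],cen(k)));print('screw',n,cen(k),cv2.contourArea(k),plane(W[n],cen(k),.036))
print('screw tri',*tri(*cu))
k=near(W['st1'],'black',proj(W['st1'],(.556,-.051,.177)));(x,y),r=cv2.minEnclosingCircle(k);print('knob',x,y,r,plane(W['st1'],(x,y),.177),'tri',*tri((W['st1'],(x,y)),(S,(315.6,255)),(D,(283,223.5))))
# plate: mask beige in st1/st2, corners on deck plane
for n in ('st1','st2'):
    k=blobs(W[n],'beige',(0,0,640,330),2000)[0]; print(n,'beige',cv2.contourArea(k),[plane(W[n],q[0],.02)[:2] for q in cv2.approxPolyDP(cv2.convexHull(k),6,True)])
# tray outline
c=W['tr1'];RNG['wh']=((0,0,170),(180,45,255));k=blobs(c,'wh',(150,0,460,240),2000)[0]
q=np.array([plane(c,p[0],.014)[:2] for p in cv2.convexHull(k)],np.float32);print('tray',cv2.minAreaRect(q))
# rails: low saturation bright thin blobs on plate
for n in ('st1','st2','sl1'):
    RNG['steel']=((0,0,150),(180,35,255));c=W[n]
    for k in blobs(c,'steel',(0,0,640,330),60):
        q=np.array([plane(c,p[0],.025)[:2] for p in k],np.float32);m=q.mean(0)
        if .38<m[0]<.65 and -.13<m[1]<.06: 
            r=cv2.minAreaRect(q);print(n,'rail',r, cv2.fitLine(q,cv2.DIST_L2,0,.01,.01).ravel())
E
python3 meas.py
```

```text
blue grip sl2 [398.6362 118.6523] 93.0 [0.4949 0.1919 0.038 ]
blue blk sl1 [311.5  11.5] 621.0 [0.593 0.177 0.018]
blue blk sl2 [412.9479   3.4072] 198.5 [0.5864 0.1781 0.018 ]
   tri [0.5911 0.1769 0.0127] 0.003185291906203421
white grip sl1 [222.129 157.746] 84.0 [0.4774 0.2578 0.038 ]
tab st1 [239.4309 195.8475] 94.0 [0.4714 0.0359 0.072 ]
tab st2 [304.3612 130.3176] 137.5 [0.4709 0.0361 0.072 ]
tab sl1 [496.2488 159.8476] 140.0 [0.4711 0.0368 0.072 ]
tab sl2 [604.3127 142.3307] 193.5 [0.472  0.0399 0.072 ]
tab tri [0.4711 0.0363 0.0683] 0.0010767109211723767
screw st1 [250.6276 167.1641] 294.5 [0.4929 0.0264 0.036 ]
screw st2 [312.4998 101.2934] 417.5 [0.4929 0.0263 0.036 ]
screw sl1 [492.3403 129.935 ] 430.5 [0.493  0.0264 0.036 ]
screw sl2 [594.8427 114.2943] 473.5 [0.4932 0.0264 0.036 ]
screw tr1 [ 21.6981 200.2834] 207.0 [0.493  0.0275 0.036 ]
screw tri [0.493  0.0266 0.0366] 0.00032928343455854603
knob 320.75 67.25 23.73035430908203 [ 0.5549 -0.0518  0.177 ] tri [ 0.5556 -0.0512  0.1719] 0.0008787143790297665
st1 beige 23444.0 [array([ 0.6235, -0.122 ]), array([ 0.4215, -0.0
[... 1726 characters left out ...]
, (0.012687303125858307, 0.011183422990143299), 62.90403747558594) [0.6167 0.7872 0.4802 0.0326]
sl1 rail ((0.5601195693016052, -0.036163024604320526), (0.02698463387787342, 0.06415090709924698), 80.38550567626953) [ 0.9372 -0.3487  0.5676 -0.0304]
sl1 rail ((0.480259507894516, -0.06416021287441254), (0.006289355922490358, 0.09112291038036346), 80.59873962402344) [ 0.9867 -0.1627  0.4815 -0.0643]
sl1 rail ((0.45557987689971924, 0.03858526423573494), (0.012219550088047981, 0.026131723076105118), 66.0073013305664) [ 0.9626 -0.271   0.455   0.0395]
sl1 rail ((0.4786228537559509, 0.028269963338971138), (0.012328088283538818, 0.013040710240602493), 66.00724792480469) [0.0207 0.9998 0.4798 0.0291]
```

Run:
```python
from h import *
for n,px in (('sl1',(312,128)),('sl2',(314,150))):
    c=load(n)
    print(n,c['pixels'].max(2)[100:160:5,296:332:4])
for n in ('sl1','sl2'):
    c=load(n); m=cv2.inRange(hsv(c),np.array((0,0,175)),np.array((180,40,255)));m[330:]=0
    for k in cv2.findContours(m,cv2.RETR_EXTERNAL,cv2.CHAIN_APPROX_NONE)[0]:
        q=np.array([plane(c,p[0],.006)[:2] for p in k],np.float32);r=cv2.minAreaRect(q)
        if min(r[1])>.03 and .4<r[0][0]<.65 and r[0][1]>.1: print(n,r,q[:,0].min(),q[:,0].max())
```

```text
sl1 [[241 237 241 241 241 240 239 240 242]
 [240 238 241 241 241 239 239 239 241]
 [241 236 245 246 245 244 240 239 241]
 [239 241  90  92  90  89  66 241 242]
 [239 239  90  84  84  81  61 134 244]
 [239 241  88  85  85  80  67 132 244]
 [240 240  83  85  78  78  63 132 244]
 [240 238  82  81  77  80  64 130 243]
 [240 238  85  79  78  74  68 129 242]
 [239 237 158  74  82  80 127 127 243]
 [169 171 167 174 165 167 169 165 165]
 [173 169 163 168 168 171 170 170 170]]
sl2 [[239 239 241 240 241 242 237 239 242]
 [241 238 242 240 241 240 239 238 242]
 [241 240 242 238 242 240 240 240 243]
 [241 241 243 237 242 242 240 240 242]
 [242 229  64  63 107 146 242 237 242]
 [240  90  85  85  87  88 133 246 241]
 [241  56  85  87  84  78 137 129 239]
 [239  62  88  78  81  76 132 133 241]
 [240  70  79  83  74  66 129 129 241]
 [238  73  79  76  78  69 132 126 241]
 [237  69  77  75  74  64 132 242 247]
 [139 145 182 192 211 219 246 243 251]]
sl1 ((0.5343102812767029, 0.26386672258377075), (0.04221697151660919, 0.14106400310993195), 83.87539672851562) 0.46341622 0.6056849
sl1 ((0.5431619882583618, 0.17891864478588104), (0.03951534256339073, 0.12354811280965805), 87.90232849121094) 0.48088142 0.6054333
sl2 ((0.5368368029594421, 0.17924927175045013), (0.039616283029317856, 0.11089994758367538), 87.87818908691406) 0.48092887 0.5927739
sl2 ((0.5306808948516846, 0.26481401920318604), (0.04391351342201233, 0.1316206157207489), 84.37953186035156) 0.46375102 0.5952977
```

```bash
cat >> r.py <<'E'
O=np.array([.5117,-.0437]);SY=-.164
TR=np.array([.5227,-.3249]);TY=.0906
def st(x,y): return O+np.array([x*np.cos(SY)-y*np.sin(SY),x*np.sin(SY)+y*np.cos(SY)])
def tr(x,y): return TR+np.array([x*np.cos(TY)-y*np.sin(TY),x*np.sin(TY)+y*np.cos(TY)])
def grips(c,approx,r=50):
    m=(c['pixels'].max(2)<108).astype(np.uint8)*255; m[330:]=0
    uv=proj(c,approx); ks=[k for k in cv2.findContours(m,cv2.RETR_EXTERNAL,cv2.CHAIN_APPROX_NONE)[0] if 200<cv2.contourArea(k)<6000 and np.linalg.norm(cen(k)-uv)<r]
    return min(ks,key=lambda k:np.linalg.norm(cen(k)-uv))
def plate(c,approx,z):
    m=cv2.inRange(hsv(c),np.array((0,0,175)),np.array((180,40,255)));m[330:]=0;out=[]
    for k in cv2.findContours(m,cv2.RETR_EXTERNAL,cv2.CHAIN_APPROX_NONE)[0]:
        q=np.array([plane(c,p[0],z)[:2] for p in k],np.float32)
        if cv2.contourArea(k)>800 and cv2.pointPolygonTest(q.reshape(-1,1,2),tuple(map(float,approx)),True)>-.02:
            (cx,cy),(w,h),a=cv2.minAreaRect(q); yaw=np.radians(a if w>h else a-90); out.append((np.array([cx,cy]),max(w,h),min(w,h),ang(yaw)))
    return out
def say(*a):
    s=state();print(*a,'t=%.1f'%s['t'],s['ee_pos'],'w=%.4f gf=%.1f'%(s['grip_width'],s['grasp_force']),'F',s['contact_force'],flush=True)
def ml(xy,z,yaw,v=.2,c=None): return move_l([xy[0],xy[1],z],D(yaw),velocity=v,contact_N=c)
E
python3 - <<'E'
from r import *
W={n:load(n) for n in ('sl1','sl2')}
for s,g in {'blue':(.4987,.180,.038),'white':(.4825,.268,.038)}.items():
    ks={n:grips(W[n],g) for n in W}
    for n in W: print(s,n,cen(ks[n]),cv2.contourArea(ks[n]),plane(W[n],cen(ks[n]),.038))
    print(' tri',*tri(*[(W[n],cen(ks[n])) for n in W]))
# close check over blue
c=over((.499,.180),.17,-.037,'b1'); k=grips(c,(.499,.18,.038)); r=cv2.minAreaRect(np.array([plane(c,p[0],.038)[:2] for p in k],np.float32)); print('close',cen(k),r)
print(tri((c,cen(k)),(W['sl2'],cen(grips(W['sl2'],(.499,.18,.038))))), plate(c,(.53,.179),.006))
E
```

```text
blue sl1 [311.056  128.5871] 574.0 [0.4991 0.1805 0.038 ]
blue sl2 [408.7556 113.2233] 798.5 [0.499  0.1835 0.038 ]
 tri [0.4992 0.1806 0.0249] 0.00011718022349289
white sl1 [213.6658 150.919 ] 767.5 [0.4834 0.2645 0.038 ]
white sl2 [308.6322 136.3421] 570.5 [0.4829 0.2679 0.038 ]
 tri [0.4826 0.2681 0.0232] 2.6490726878460006e-05
close [314.668  130.1481] ((0.49894315004348755, 0.18031716346740723), (0.015875106677412987, 0.027531765401363373), 87.51940155029297)
(array([0.4993, 0.1806, 0.0248]), np.float64(1.6945368901443594e-05)) [(array([0.5331, 0.1793]), 0.10384456068277359, 0.03947513550519943, np.float64(-0.03773899001724024))]
```

The grip measures 15.9 x 27.5 mm on the 38 mm plane, which matches the text, so the height is confirmed. Now I pick blue and seat it.

```bash
cat >> r.py <<'E'
GZ=.011
def pick(xy,yaw,base=0.,F=90):
    """grasp a slide's grip; base = height of its underside"""
    move_pose([xy[0],xy[1],base+.10],D(yaw)); let_go()
    hit=ml(xy,base+GZ,yaw,.1,c=8); say('down hit',hit); grasp(F); say('gripped')
    ml(xy,base+GZ+.10,yaw,.1); say('lifted')
def seat(x=-.002,y=0.):
    ml(st(-.135,y),.115,SY,.25); ml(st(-.135,y),.030+GZ,SY,.15); say('at front')
    ml(st(-.052+x,y),.030+GZ,SY,.1); say('over seat')
    hit=ml(st(-.052+x,y),.0195+GZ,SY,.03,c=5); say('seat hit',hit)
E
python3 - <<'E'
from r import *
pick((.499,.1804),-.040)
if state()['grip_width']>.01: seat()
c=wrist('seat_b')
E
```

```text
down hit False t=8.4 [0.4998 0.1806 0.0117] w=0.0852 gf=0.0 F [ 0.1506 -0.111  -0.2101]
gripped t=9.1 [0.4995 0.1805 0.0114] w=0.0142 gf=88.6 F [0.5464 0.3935 2.9679]
lifted t=10.2 [0.4982 0.1802 0.1101] w=0.0143 gf=88.4 F [-0.8001 -0.0854 -1.1045]
at front t=12.0 [ 0.3791 -0.0213  0.0412] w=0.0149 gf=88.2 F [ 0.719   0.4805 -0.7628]
over seat t=12.9 [ 0.4576 -0.0347  0.0407] w=0.0143 gf=88.2 F [ 0.85   -0.196  -1.1358]
seat hit True t=13.3 [ 0.4583 -0.0349  0.0314] w=0.0145 gf=88.7 F [ 0.9075 -0.0495  3.5032]
```

View pics/seat_b.png

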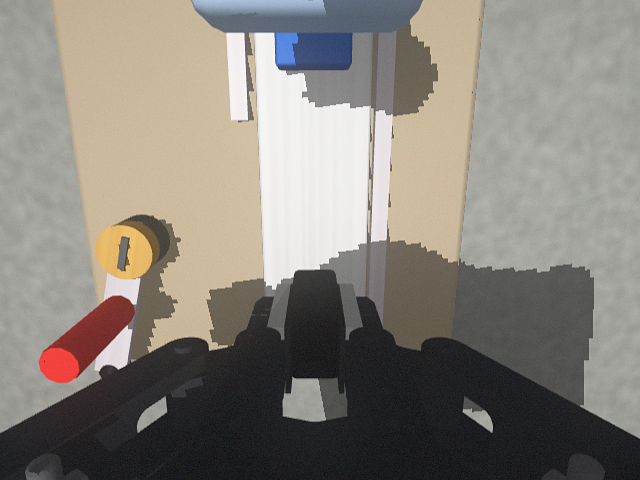

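The slide lies between the rails on the deck: the gaps are visible at about (258,150) and (370,150), and the block is under the head at (313,50). I release it and swing the clip on.

```bash
cat >> r.py <<'E'
CY=SY+np.pi/2
def tab(th): return st(-.030-.024*np.cos(th),.066-.024*np.sin(th))
def clip(a,b,z=.042):
    p=tab(a); move_pose([p[0],p[1],.16],D(CY)); let_go()
    hit=ml(p,z,CY,.12,c=8); say('clip down',hit); grasp(20); say('pinched')
    n=int(np.ceil(abs(b-a)/.2))
    for th in np.linspace(a,b,n+1)[1:]: ml(tab(th),z,CY,.06)
    say('swung'); let_go(); p=state()['ee_pos']; ml(p[:2],.16,CY,.15)
def tabfind(c):
    k=max(blobs(c,'red',(0,0,640,330),30),key=cv2.contourArea);return cen(k)
E
python3 - <<'E'
from r import *
let_go(); p=state()['ee_pos']; ml(p[:2],.16,SY,.15); say('released')
clip(-.26,1.55); say('clip')
c=over(st(-.03,.03),.17,SY,'clip_b'); u=tabfind(c); q=plane(c,u,.072); print(u,q,'expected',tab(1.55)); say()
E
```

```text
released t=15.0 [ 0.4563 -0.0344  0.159 ] w=0.0853 gf=0.0 F [-0.19    1.0923  0.1945]
clip down False t=17.6 [0.4719 0.0361 0.0428] w=0.0852 gf=0.0 F [-0.0592  0.6579  0.088 ]
pinched t=18.3 [0.4707 0.0363 0.0422] w=0.0112 gf=20.7 F [-1.6495  1.6062  3.2015]
swung t=20.8 [0.4832 0.     0.0404] w=0.0112 gf=22.5 F [-10.8444  -8.7451   5.36  ]
clip t=22.4 [0.4877 0.0029 0.159 ] w=0.0852 gf=0.0 F [-0.7348  0.5021  0.2054]
[291.0559 136.2532] [0.4845 0.0039 0.072 ] expected [0.4885 0.0027]
t=24.1 [0.422  0.0016 0.17  ] w=0.0854 gf=0.0 F [ 0.9062  1.0947 -0.5099]
```

View pics/clip_b.png

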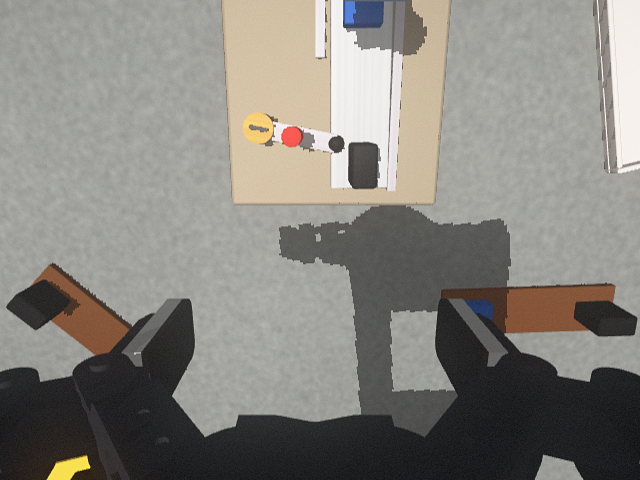

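The clip ball at (336,144) sits about 3 mm inside the plate edge (331), so the clip is on. Now I press the gauge.

```bash
cat >> r.py <<'E'
def press(depth):
    k=st(.045,0); grasp(20); ml(state()['ee_pos'][:2],.24,SY,.2); move_pose([k[0],k[1],.24],D(CY)); ml(k,.19,CY,.1); say('above knob')
    hit=ml(k,.177-depth-.010,CY,.03,c=10); say('pressed',hit,'travel %.4f'%(.177-state()['ee_pos'][2])); dwell(.5); say('held')
    ml(k,.24,CY,.1); say('up')
E
python3 - <<'E'
from r import *
press(.044)
E
```

```text
above knob t=27.4 [ 0.5563 -0.0511  0.1902] w=0.0001 gf=0.0 F [-0.4568 -0.3958  0.6555]
pressed True travel 0.0439 t=29.1 [ 0.5561 -0.051   0.1331] w=-0.0004 gf=1.8 F [-0.6137 -0.381   4.3975]
held t=29.6 [ 0.5561 -0.051   0.1331] w=0.0002 gf=2.5 F [-0.1747  0.1569  5.3618]
up t=30.9 [ 0.5554 -0.0509  0.2389] w=0.0002 gf=0.0 F [ 0.5805 -0.1022  0.0489]
```

The held force was only about 5.4 N against a spring force of about 4.5 N, which is marginal, so I press again harder.

```bash
python3 - <<'E'
import re
s=open('r.py').read()
s=s.replace("dwell(.5); say('held')","ml(k,state()['ee_pos'][2]-.006,CY,.02,c=14); say('more'); dwell(.6); say('held')")
open('r.py','w').write(s)
E
python3 - <<'E'
from r import *
press(.044)
E
```

```text
above knob t=34.8 [ 0.5563 -0.0511  0.1901] w=0.0001 gf=0.0 F [-0.0338  0.3787 -0.288 ]
pressed True travel 0.0439 t=36.5 [ 0.5561 -0.051   0.1331] w=-0.0001 gf=1.8 F [-0.96    0.2317  3.791 ]
more t=36.7 [ 0.5561 -0.051   0.1331] w=-0.0002 gf=1.8 F [ 0.163  -0.8147  2.6515]
held t=37.3 [ 0.5561 -0.0511  0.1331] w=-0.0001 gf=2.3 F [-0.2514  0.9101  3.8146]
up t=38.6 [ 0.5554 -0.0509  0.2389] w=0.0001 gf=0.0 F [ 0.0355 -0.4776  0.3331]
```

```bash
python3 - <<'E'
s=open('r.py').read()
i=s.index("ml(k,state()['ee_pos'][2]-.006"); j=s.index("dwell(.6)")
s=s[:i]+"deepen(k); "+s[j:]
s+='''
def deepen(k):
    z=state()['ee_pos'][2]
    for i in range(12):
        z-=.001; ml(k,z,CY,.02); f=np.mean([state()['contact_force'][2] for _ in range(3)]); say('step',i)
        if f>11: break
'''
open('r.py','w').write(s)
E
python3 - <<'E'
from r import *
press(.044)
E
```

```text
above knob t=42.5 [ 0.5562 -0.0511  0.19  ] w=-0.0001 gf=0.0 F [-0.4798 -0.0834  0.3314]
pressed True travel 0.0439 t=44.2 [ 0.5561 -0.051   0.1331] w=-0.0001 gf=1.8 F [-1.4043  0.3601  3.8892]
step 0 t=44.5 [ 0.5562 -0.0511  0.1331] w=0.0001 gf=3.9 F [-2.1853  0.1314  7.8545]
step 1 t=44.7 [ 0.5562 -0.0511  0.133 ] w=0.0002 gf=6.0 F [-5.0212  0.0632 11.7266]
held t=45.3 [ 0.5563 -0.0511  0.133 ] w=0.0004 gf=6.0 F [-5.1783  1.3572 11.456 ]
up t=46.6 [ 0.5554 -0.0509  0.2389] w=-0.0004 gf=0.0 F [ 0.173   0.2437 -0.5741]
```

11.5 N was held, so the foot is firmly on. Next I swing the clip clear and check.

Run:
```python
from r import *
clip(1.39,-.27)
c=over(st(-.03,.03),.17,SY,'clear_b'); u=tabfind(c); q=plane(c,u,.072); print('tab',u,q,'expected',tab(-.27))
k=grips(c,[*st(-.054,0),.058],80); g=plane(c,cen(k),.058)
d=g[:2]-O; print('grip st', d[0]*np.cos(SY)+d[1]*np.sin(SY), -d[0]*np.sin(SY)+d[1]*np.cos(SY), plate(c,st(-.02,0),.026)); say()
```

```text
clip down False t=49.0 [0.4856 0.0036 0.0428] w=0.0857 gf=0.0 F [ 0.8149 -0.2821  0.0329]
pinched t=49.7 [0.4845 0.0036 0.0422] w=0.0114 gf=20.6 F [-1.8282 -1.144   2.3039]
swung t=52.0 [0.4698 0.036  0.0422] w=0.0113 gf=21.3 F [-2.8992 -4.2384  7.594 ]
tab [253.6763 169.8685] [0.4692 0.0291 0.072 ] expected [0.4711 0.0364]
grip st -0.052169866467186944 -0.0009392709901270679 [(array([ 0.4986, -0.0467]), 0.12130789458751678, 0.0469360314309597, np.float64(-0.1471120865095954))]
t=55.2 [0.4219 0.0016 0.1699] w=0.0856 gf=0.0 F [ 0.262  -0.4314  0.4136]
```

View pics/clear_b.png

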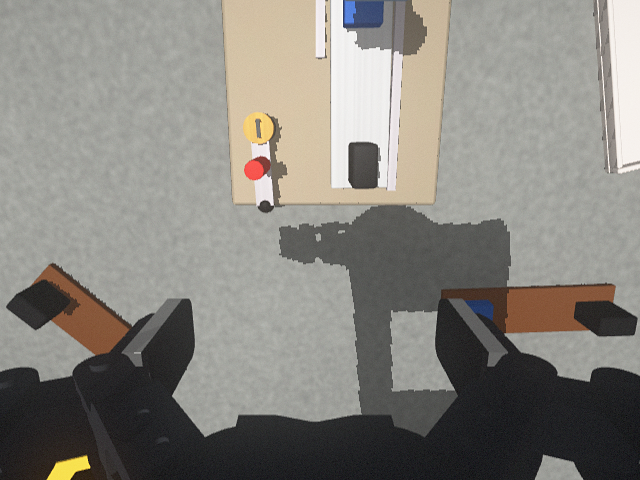

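The gauge is up, and the blue slide sits at (-0.000,-0.001) in the seat frame. The clip is clear at about 0.05 rad (tab at 254,170), but that leaves the open fingers tight. I push it further out, then move blue to the tray.

```bash
sed -i "s/grasp(20); say('pinched')/grasp(45); say('pinched')/" r.py
cat >> r.py <<'E'
def unseat(gx,gy):
    """take the slide out of the seat by the front; gx,gy: grip in the station frame"""
    p=st(gx,gy); move_pose([p[0],p[1],.16],D(SY)); let_go(); hit=ml(p,.020+GZ,SY,.1,c=8); say('down',hit); grasp(90); say('gripped')
    ml(p,.020+GZ+.010,SY,.05); say('lifted'); ml(st(-.14,gy),.030+GZ,SY,.1); ml(st(-.14,gy),.115,SY,.15); say('out')
def totray(y):
    p=tr(-.052,y); ml(p,.115,TY,.25); ml(p,.04,TY,.12); say('over tray'); hit=ml(p,.003+GZ,TY,.03,c=5); say('tray hit',hit)
    let_go(); ml(p,.16,TY,.15); say('left')
E
python3 - <<'E'
from r import *
p=state()['ee_pos']; clip(.05,-.45)
unseat(-.052,-.001)
E
```

```text
clip down False t=57.9 [0.4699 0.029  0.0428] w=0.0853 gf=0.0 F [-0.103   0.3127  0.5181]
pinched t=58.5 [0.4687 0.0291 0.0422] w=0.0106 gf=43.9 F [-1.485   0.4348  3.9989]
swung t=59.3 [0.4715 0.0393 0.0421] w=0.0106 gf=44.7 F [-6.345  -3.2489  7.4011]
down False t=63.9 [ 0.461  -0.0364  0.0317] w=0.0854 gf=0.0 F [ 0.0469 -0.525  -0.0997]
gripped t=64.5 [ 0.4606 -0.0363  0.0313] w=0.0146 gf=88.5 F [0.8486 0.3764 2.247 ]
lifted t=64.8 [ 0.4604 -0.0362  0.0413] w=0.0146 gf=88.2 F [-0.224  -1.0394 -1.7476]
out t=66.5 [ 0.3732 -0.0218  0.1146] w=0.0144 gf=88.1 F [ 0.7987 -0.1099 -2.1475]
```

Run:
```python
from r import *
totray(-.040)
c=wrist('tray_b'); print(plate(c,tr(0,-.04),.01)); k=grips(c,[*tr(-.052,-.04),.042],80); print(plane(c,cen(k),.042),tr(-.052,-.04))
# look at the white slide and the station (clip) from above
c=over(st(-.04,.06),.20,SY,'st3'); u=tabfind(c); print('tab',plane(c,u,.072),tab(-.45))
c=over((.483,.268),.17,-.10,'w1'); k=grips(c,(.483,.268,.038),120); r=cv2.minAreaRect(np.array([plane(c,p[0],.038)[:2] for p in k],np.float32)); print('white grip',cen(k),r); print(plate(c,(.53,.263),.006)); say()
im=[cv2.resize(cv2.imread(f'pics/{n}.png'),(400,300),interpolation=cv2.INTER_AREA) for n in ('tray_b','w1')]
cv2.imwrite('pics/m2.png',np.hstack(im))
```

```text
over tray t=68.9 [ 0.4751 -0.3698  0.0406] w=0.0147 gf=87.9 F [-0.546  -0.1478 -0.9884]
tray hit True t=69.7 [ 0.4742 -0.3692  0.0154] w=0.0147 gf=88.5 F [ 0.1141 -0.0309  3.126 ]
left t=71.5 [ 0.4738 -0.3687  0.1586] w=0.0855 gf=0.0 F [ 0.3955 -0.4934  0.3875]
[(array([ 0.5233, -0.3259]), 0.20807009935379028, 0.17831826210021973, np.float64(-1.4796340173826656))]
[ 0.476 -0.37   0.042] [ 0.4745 -0.3694]
tab [0.4718 0.0374 0.072 ] [0.4733 0.0401]
white grip [311.0949 128.8009] ((0.48281270265579224, 0.26801374554634094), (0.01584022119641304, 0.02659445069730282), 84.13233947753906)
[(array([0.4458, 0.2872]), 0.2507309913635254, 0.14001676440238953, np.float64(-0.5805249091631786))]
t=74.5 [0.418  0.2735 0.1703] w=0.0853 gf=0.0 F [-0.2711  0.3385  1.1588]
```

View pics/m2.png

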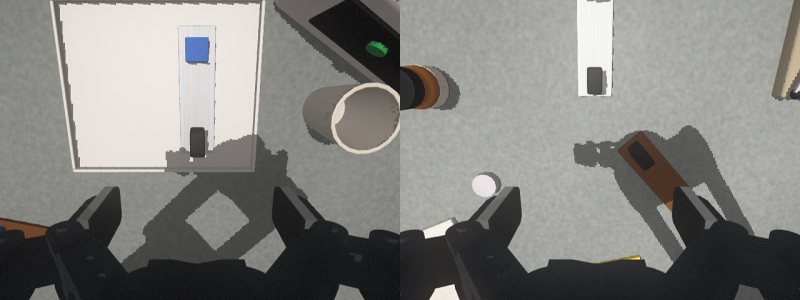

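Blue lies flat in the tray (block at 197,50, grip at 197,142 in the left half). The white slide is undisturbed (grip at 595,80 in the right half) at (0.4828, 0.2680), yaw -0.10. Next is the white slide.

```bash
sed -i "s/grasp(45); say('pinched')/grasp(25); say('pinched')/" r.py
python3 - <<'E'
from r import *
pick((.4828,.268),-.10)
if state()['grip_width']>.01:
    seat(-.002,-.001)
    c=wrist('seat_w'); k=blobs(c,'red',(0,0,640,480),30); print(state()['ee_pos'])
E
```

```text
down hit False t=76.2 [0.4835 0.2683 0.0117] w=0.0856 gf=0.0 F [-0.7119 -0.6501 -0.5271]
gripped t=76.9 [0.4832 0.2682 0.0114] w=0.0145 gf=88.6 F [-0.2021  0.4262  2.5211]
lifted t=78.0 [0.482  0.2677 0.11  ] w=0.0146 gf=88.3 F [-0.3754 -0.0476 -1.6221]
at front t=80.0 [ 0.3789 -0.0224  0.0413] w=0.0143 gf=88.2 F [-0.0554 -0.1073 -1.3395]
over seat t=81.0 [ 0.4574 -0.0357  0.0407] w=0.0146 gf=88.2 F [ 0.0916  0.07   -1.0889]
seat hit True t=81.3 [ 0.4581 -0.0358  0.0314] w=0.0149 gf=88.7 F [0.0996 0.5823 2.9577]
[ 0.4582 -0.0359  0.0314]
```

View pics/seat_w.png

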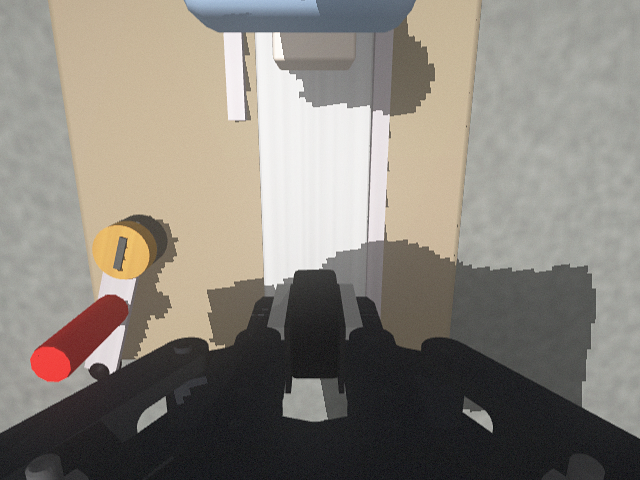

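The white slide is down between the rails (contact at the same height as blue, right edge next to the rail at (370,150)). I release it and clip it.

Run:
```python
from r import *
let_go(); p=state()['ee_pos']; ml(p[:2],.16,SY,.15)
clip(-.31,1.57)
c=over(st(-.03,.03),.17,SY,'clip_w'); u=tabfind(c); q=plane(c,u,.072)[:2]-st(-.03,.066)
print('tab',u,'theta',np.arctan2(q[1],q[0])-SY-np.pi+2*np.pi*(np.arctan2(q[1],q[0])-SY<0)); k=grips(c,[*st(-.054,0),.058],80); g=plane(c,cen(k),.058);d=g[:2]-O; print('grip st', d[0]*np.cos(SY)+d[1]*np.sin(SY), -d[0]*np.sin(SY)+d[1]*np.cos(SY)); say()
cv2.imwrite('pics/m3.png',cv2.resize(c['pixels'][0:220,200:460,::-1],(780,660))[:600])
```

```text
clip down False t=85.7 [0.4724 0.0372 0.0427] w=0.0859 gf=0.0 F [-0.4865 -0.3993  0.152 ]
pinched t=86.4 [0.4712 0.0374 0.0422] w=0.0110 gf=24.4 F [-2.5122  0.0453  3.6158]
swung t=88.9 [ 0.4835 -0.0006  0.0405] w=0.0113 gf=26.7 F [-11.8948 -10.7412   7.3806]
tab [291.6145 137.3498] theta 1.3564147956347128
grip st -0.0529677523027171 -0.0011178287849382051
t=92.2 [0.422  0.0016 0.17  ] w=0.0854 gf=0.0 F [-0.097   0.1804 -0.1897]
```

View pics/m3.png

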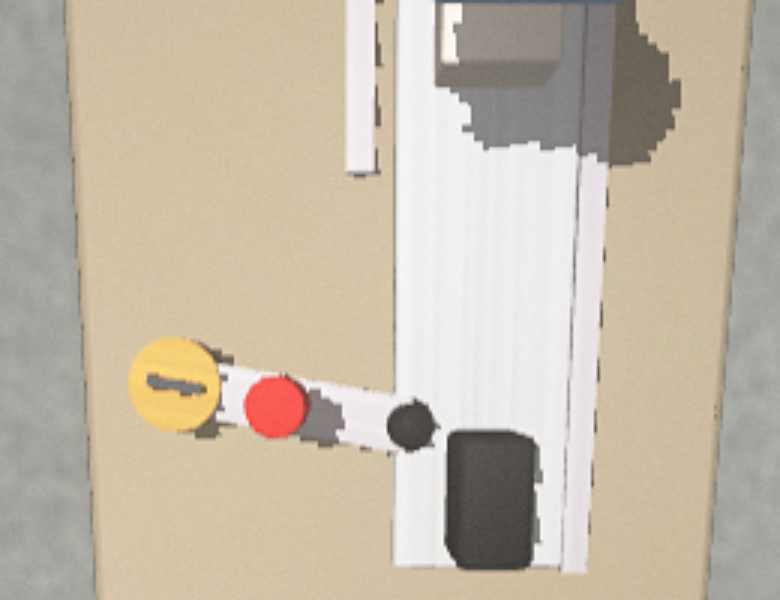

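The ball at crop (410,425) is on the plate just inside its edge, as with blue. Press, swing clear and check.

Run:
```python
from r import *
press(.034)
clip(1.36,-.40)
c=over(st(-.03,.03),.17,SY,'clear_w'); u=tabfind(c); q=plane(c,u,.072)
print('tab',u,q,tab(0),tab(-.4)); k=grips(c,[*st(-.054,0),.058],80); g=plane(c,cen(k),.058);d=g[:2]-O; print('grip st', d[0]*np.cos(SY)+d[1]*np.sin(SY), -d[0]*np.sin(SY)+d[1]*np.cos(SY)); say()
```

```text
above knob t=95.5 [ 0.5563 -0.0511  0.1901] w=-0.0002 gf=0.0 F [-0.5613  0.3085  0.6359]
pressed True travel 0.0339 t=96.9 [ 0.5562 -0.0511  0.1431] w=-0.0000 gf=2.6 F [-1.0057  0.0289  4.4912]
step 0 t=97.2 [ 0.5562 -0.0511  0.143 ] w=-0.0003 gf=3.8 F [-2.8422 -0.0035  6.8333]
step 1 t=97.4 [ 0.5563 -0.0511  0.143 ] w=0.0001 gf=5.8 F [-5.0439  1.9141 11.5937]
held t=98.0 [ 0.5563 -0.0511  0.143 ] w=-0.0001 gf=5.8 F [-4.8018  0.953  11.0102]
up t=99.2 [ 0.5554 -0.0509  0.2389] w=-0.0001 gf=0.0 F [-0.2329  0.8063 -0.005 ]
clip down False t=101.6 [0.4849 0.0039 0.0428] w=0.0854 gf=0.0 F [ 1.0182 -0.2723  0.0695]
pinched t=102.3 [0.4844 0.0039 0.0422] w=0.0112 gf=24.7 F [-0.0854 -0.1853  1.0685]
swung t=104.6 [0.4703 0.0392 0.0422] w=0.0109 gf=26.7 F [-4.9762 -3.9469 10.7252]
tab [248.9396 169.7604] [0.4697 0.0318 0.072 ] [0.4692 0.0302] [0.4726 0.0391]
grip st -0.05294509294185185 -0.0011039341094627383
t=107.8 [0.4219 0.0017 0.1699] w=0.0856 gf=0.0 F [ 0.3597 -0.6024 -0.573 ]
```

Run:
```python
from r import *
clip(-.07,-.45)
unseat(-.0525,-.001)
if state()['grip_width']>.01:
    totray(.040)
    c=over(tr(0,0),.30,TY,'end_t'); c=over(st(0,.03),.30,SY,'end_s'); u=tabfind(c); print('tab',plane(c,u,.072),tab(-.3)); say()
    cv2.imwrite('pics/m4.png',np.hstack([cv2.resize(cv2.imread(f'pics/{n}.png'),(400,300),interpolation=cv2.INTER_AREA) for n in ('end_t','end_s')]))
```

```text
clip down False t=110.5 [0.4704 0.0318 0.0427] w=0.0854 gf=0.0 F [ 0.2345 -0.309   0.2588]
pinched t=111.1 [0.4692 0.0319 0.0421] w=0.0111 gf=24.4 F [-2.2434 -0.0899  3.5185]
swung t=111.6 [0.472  0.04   0.0421] w=0.0107 gf=25.0 F [-5.4898 -2.7991  7.0313]
down False t=116.2 [ 0.4605 -0.0363  0.0317] w=0.0851 gf=0.0 F [-0.6083 -0.8034 -1.0423]
gripped t=116.8 [ 0.46   -0.0362  0.0313] w=0.0145 gf=88.7 F [0.2999 0.2131 2.6521]
lifted t=117.2 [ 0.4599 -0.0362  0.0412] w=0.0144 gf=88.3 F [-0.0255  0.1854 -0.6406]
out t=118.8 [ 0.3732 -0.0218  0.1146] w=0.0148 gf=88.2 F [-0.7021  0.7288 -2.6231]
over tray t=120.9 [ 0.4678 -0.29    0.0406] w=0.0145 gf=88.0 F [-0.6226  0.803  -0.4287]
tray hit True t=121.7 [ 0.4669 -0.2895  0.0153] w=0.0144 gf=88.7 F [-0.1295  0.5859  3.6628]
left t=123.5 [ 0.4665 -0.2891  0.1588] w=0.0854 gf=0.0 F [-0.4735  0.8347 -0.7304]
tab [0.4725 0.0382 0.072 ] [0.4714 0.0371]
t=125.9 [ 0.4517 -0.0041  0.2999] w=0.0857 gf=0.0 F [-0.2425 -0.3743  0.8348]
```

View pics/m4.png

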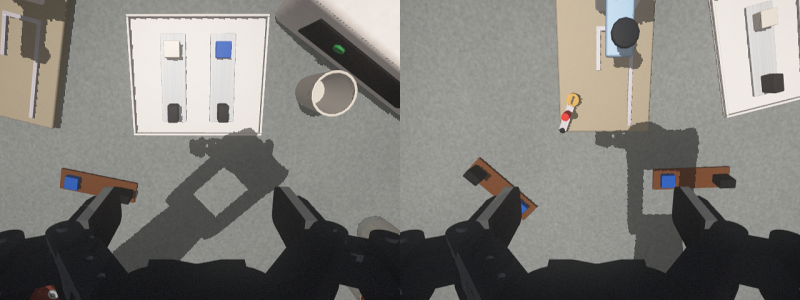

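White (173,80) and blue (222,80) lie flat side by side in the tray, the clip is clear (tab at 566,117) and the gauge is up. I hand the job in.

```bash
python3 -c "
from cell import *
print(finish_job())"
```

```text
the job is handed in; nothing more can be done
None
```

I checked the blue slide (gauge travel about 0.044 m) and the white slide (about 0.034 m) and laid both flat in the tray. I saw no amber slide in the camera views. The clip was clear, the gauge up and the job handed in at about 126 s; no verdict came back.

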